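# Stir the clay beads and put the stick away

### The job

Take the green-handled wooden stirring stick out of the tool stand and, with its foot low among the beads in the white bowl, stir round and round the bowl, a couple of full turns or more in either direction and well out from the middle, until at least four of the five beads lie clearly away from where they started. Then stand the stick foot down in the blue jar and let go; all the beads must stay in the bowl.

Things in the scene. Friction and masses are not known exactly. Their poses are not given: they have to be found in the camera images.
- stick: Wooden stirring stick, 180 mm long, 60 g, upright in one of the stand's two holes. Round pale shaft 16 mm thick; its upper 60 mm is a round green grip 22 mm thick. Origin: centre of the foot (lower end), 10 mm above the table at the start; z runs up the stick; x at the start runs along the stand's row of holes. Pull it straight up.
- stand: Fixed wooden block, 190 (x) x 60 (y) x 55 mm high, origin at the centre of its underside. Two holes 110 mm apart along its x, 20 mm wide, 45 mm deep. In the other hole stands a tool of like size with steel shaft, black grip and wire loop, which is not wanted.
- bowl_in (a point): Centre of the flat inner floor of the white round bowl with the beads, 8 mm above the table, z up. Bowl fixed; rim 55 mm above the table, 156 mm across outside, wall 6 mm, inner radius 66 mm near the floor. The beads start in a ring about 38 mm from the centre, so the middle (radius 20 mm) is free to lower the stick into.
- jar_in (a point): Centre of the inner floor of the blue round jar, 8 mm above the table. The jar is fixed; rim 90 mm above the table, inner radius 36 mm, outer diameter 84 mm. It starts empty. A stick let go in it leans against the rim.
- bead0: Terracotta clay bead, a ball 26 mm in diameter, 20 g, lying loose on the bowl's floor. Origin: its centre.
- bead1: Terracotta clay bead, a ball 26 mm in diameter, 20 g, lying loose on the bowl's floor. Origin: its centre.
- bead2: Blue clay bead, a ball 26 mm in diameter, 20 g, lying loose on the bowl's floor. Origin: its centre.
- bead3: Blue clay bead, a ball 26 mm in diameter, 20 g, lying loose on the bowl's floor. Origin: its centre.
- bead4: Blue clay bead, a ball 26 mm in diameter, 20 g, lying loose on the bowl's floor. Origin: its centre.

How it is judged:
By the outcome, as a careful person would: the job done as asked, in the order asked, and still so for the second after the job is handed in, with the robot touching nothing.
It also fails if it takes over 72 s, if anything falls off the work surface, if the arm or the gripper's body presses on something with over 40 N, if the wrist force passes 120 N, or if a joint passes its speed limit or range.

### The arm

A 6-joint arm with a two-finger parallel gripper is mounted at the origin on the work surface. World frame = base frame: x ahead of the robot, y to its left, z up, the work surface at z = 0. Lengths are in m, angles in rad, forces in N, time in s.
With the tool pointing down it reaches from about 0.225 to 0.875 m from the base axis. Payload 3.4 kg.
Tool frame: the origin (TCP) lies at the very end of the fingers, on their centre line; the grasp point (between the pads) lies 19 mm behind it; z points along the fingers, x is the direction in which the jaws open and shut, and the axes are right-handed (so a half turn about z gives the same grasp; the last joint's range is limited). The gripper opens to 85 mm and grips with 20 to 120 N. Pads are 22 mm wide; open, the fingers measure 114 mm over their backs; the gripper's body (76 mm by 85 mm) begins 54 mm behind the grasp point. The pads swing forward as they close: fully open they stand 13 mm farther back than shut.
Start: joints at [-1.246, 0.276, 1.505, -0, 1.361, -0.121], TCP at [0.248, -0.519, 0.231] pointing down, gripper open.
Joint ranges: [-2.89, 2.89], [-0.75, 2.08], [0.22, 2.7], [-1.18, 4.32], [0.11, 2.71], [-2.7, 2.7]. Speed limits (rad/s): [2.57, 2.57, 3.14, 3.14, 3.14, 3.14].

### API

Orientations are given as a unit quaternion [w, x, y, z].
In Python, from rig import manip gives the robot as it stands.
- The arm moves only by the tool send_rows, never from a script. Its argument "increments" is a list of rows, each a list of 5 numbers: the opening, from 0 (shut) to 1 (fully open), then the shift along the tool's x, y, z in m, then the turn about the tool's z in rad. A call has 1 to 8 rows; each row shifts and turns the commanded pose from where the row before left it, along the tool's axes as they then stand; what a row does not reach is not made up. A row lasts 1/8 s, in which the tool goes at most 62.5 mm and 10.7 degrees, less where a joint would pass 70% of its speed; a pose out of reach is approached as far as the arm can. A call is refused whole if a number of a shift passes 0.0625 or a number of a turn 0.188, either way. A call with a gripper value outside its range is refused whole. The fingers move at their own pace and stop on an object; "squeeze" is the grip in N (left out, the last holds). Time passes only in rows, so rows that do not move let the fingers close. It gives the time, the measured TCP pose, the force and the opening at its end, in the units of the state.
- manip.get_state(): the state, without advancing time (a new reading comes with each control period).
- manip.get_image(name): name is "scene" or "top"; returns the picture (480x640x3 uint8, red, green, blue); there is no depth.
- manip.calibration(name): a dict with "fx", "fy", "cx", "cy" (pixels), "camera_from_world" (4x4, takes a point from world to camera coordinates). Camera axes: x right, y up, looking along -z (the intrinsics and any distortion apply to the point x, -y, -z); pixel columns grow to the right and rows downward; lengths in m; the calibration is good to about 2 mm. A picture is of the moment at which its call begins. calibration takes no time and is no camera call.
- manip.sign_off(): hands the job in, once; it reports no verdict.
The state is a dict: "clock": time; "qpos": joint angles; "qd": joint speeds; "effort": joint torques, N m; "position": TCP position; "ee_rot": TCP orientation; "contact_force": force on the tool from outside, world axes, zero at the start; "moment": the same for the moment, N m; "width": finger opening in m.
Only numpy, scipy, OpenCV 4.12 (cv2) and the standard library are available. Lean on these libraries where they do the work, as an engineer would, in place of code of your own. Each camera call takes 0.05 s, during which the arm holds its last target.

## Working session

There is one attempt and no reset: what is moved stays moved. The work goes in short steps, Python scripts to look and compute and a tool call to move; the robot and the scene stay as the last step left them, time stands still between calls to the robot, and variables do not carry over. Pictures are saved under pics/ and viewed, and the job is handed in when it is done.

Besides the shell and the picture viewer there is one more tool, called as name(argument=value, ...), one argument or row to a line, values as JSON. send_rows: Moves the arm, as the interface text tells. Its arguments: {"type":"object","properties":{"increments":{"type":"array","items":{"type":"array","items":{"type":"number"}}},"squeeze":{"type":"number"}},"required":["increments"]}

```bash
mkdir -p pics; python3 - <<'E'
from rig import manip
import cv2
print(manip.get_state())
for n in("scene","top"):
    im=manip.get_image(n); cv2.imwrite(f"pics/{n}0.png",im[:,:,::-1]); print(n,manip.calibration(n))
E
```

```text
{'clock': 0.0, 'qpos': array([-1.24601599e+00,  2.76614854e-01,  1.50616365e+00,  5.20356429e-05,
        1.36066820e+00, -1.21009166e-01]), 'qd': array([-0.000451  ,  0.00020633,  0.00011698, -0.00092647,  0.00039857,
       -0.00124455]), 'effort': array([-2.36487234e-03, -4.16775334e+01, -2.45804143e+01, -1.33275153e-04,
        1.13292964e-02, -8.79111866e-06]), 'position': array([ 0.24776027, -0.51829741,  0.23041621]), 'ee_rot': array([-6.05162566e-04,  8.45919408e-01, -5.33309943e-01, -7.02713440e-04]), 'contact_force': array([-0.2780717 ,  0.58450766, -0.13785672]), 'moment': array([-0.01185195, -0.02217301, -0.01436213]), 'width': 0.0854918211900824}
scene {'fx': 601.6757217853923, 'fy': 601.6757217853923, 'cx': 316.47849227666336, 'cy': 239.26880410684416, 'camera_from_world': array([[ 0.62917805,  0.77724143,  0.00554454, -0.33204841],
       [-0.64941658,  0.52175736,  0.5531974 ,  0.34050815],
       [ 0.42707504, -0.35166037,  0.83303175, -1.51109871],
       [ 0.        ,  0.        ,  0.        ,  1.        ]])}
top {'fx': 570.0391698950395, 'fy': 570.0391698950395, 'cx': 318.54205712512623, 'cy': 234.67756405383366, 'camera_from_world': array([[-4.72646473e-03, -9.99988682e-01,  5.43577956e-04,
        -1.35908351e-02],
       [ 9.95962505e-01, -4.65870303e-03,  8.96492356e-02,
        -5.47612548e-01],
       [-8.96456886e-02,  9.65107213e-04,  9.95973252e-01,
        -1.02818109e+00],
       [ 0.00000000e+00,  0.00000000e+00,  0.00000000e+00,
         1.00000000e+00]])}
```

View pics/scene0.png

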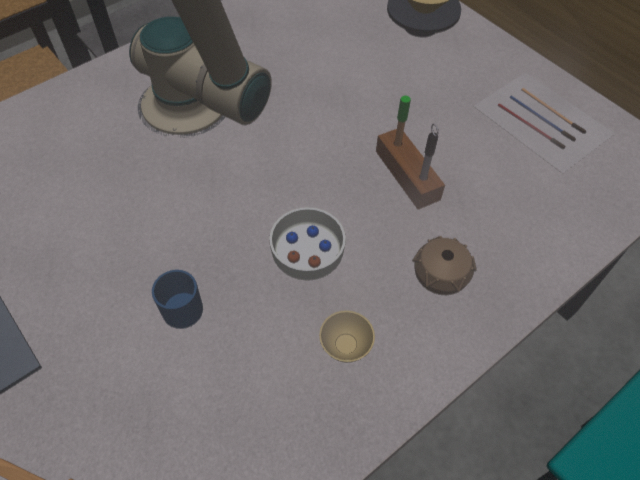

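View pics/top0.png

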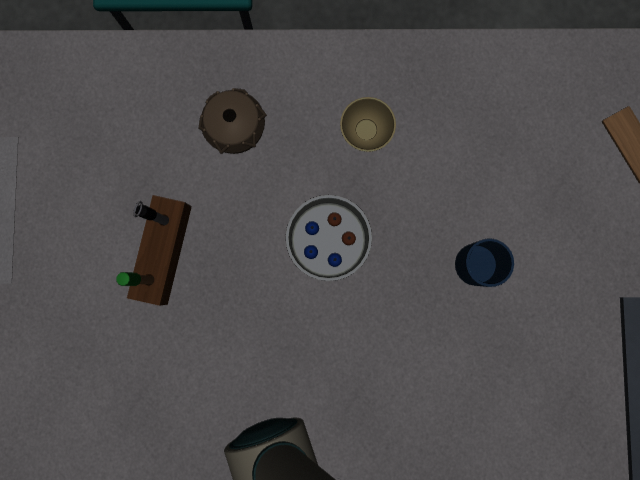

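The scene view shows the green grip at about (404,103), the stand at (410,168), the bowl at (307,243) and the jar at (177,290). In the top view they are at (127,279), (160,250), (329,237) and (485,262). I'll enlarge these areas to read points more precisely.

```bash
python3 - <<'E'
import cv2,numpy as np
s=cv2.imread("pics/scene0.png");t=cv2.imread("pics/top0.png")
def crop(im,x,y,w,h,k): 
    o=cv2.resize(im[y:y+h,x:x+w],None,fx=k,fy=k,interpolation=cv2.INTER_CUBIC)
    o=cv2.convertScaleAbs(o,alpha=1.7)
    for i in range(0,w,10):
        cv2.line(o,(i*k,0),(i*k,6 if i%50 else 14),(0,255,255),1)
        if i%20==0: cv2.putText(o,str(x+i),(i*k,24),0,.35,(0,255,255))
    for i in range(0,h,10):
        cv2.line(o,(0,i*k),(6,i*k),(0,255,255),1)
        if i%20==0: cv2.putText(o,str(y+i),(8,i*k+4),0,.35,(0,255,255))
    return o
cv2.imwrite("pics/c1.png",crop(s,370,85,80,125,4))
cv2.imwrite("pics/c2.png",crop(t,105,185,100,130,4))
a=crop(s,260,200,100,85,4);b=crop(t,280,190,100,100,4)
o=np.zeros((400,800,3),np.uint8);o[:340,:400]=a;o[:,400:]=b;cv2.imwrite("pics/c3.png",o)
a=crop(s,140,255,80,80,5);b=crop(t,445,225,80,80,5)
cv2.imwrite("pics/c4.png",np.hstack([a,b]))
E
```

```text
(no output)
```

View pics/c1.png

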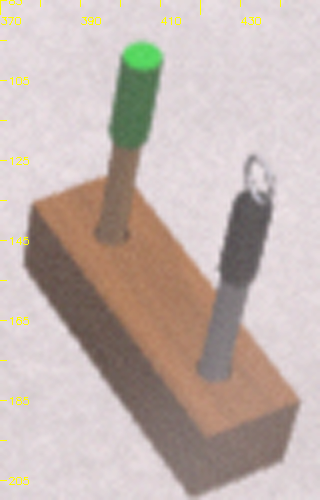

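View pics/c2.png

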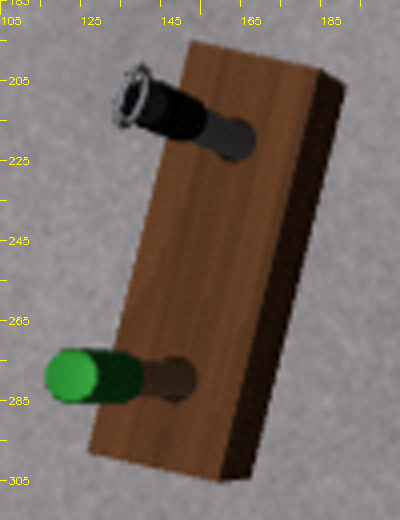

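View pics/c3.png

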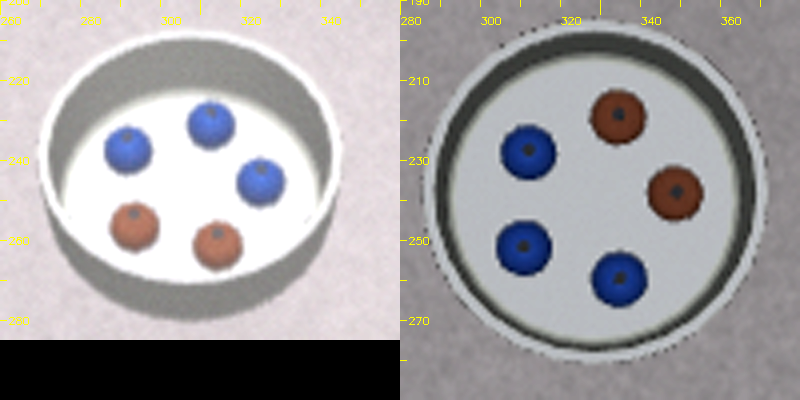

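View pics/c4.png

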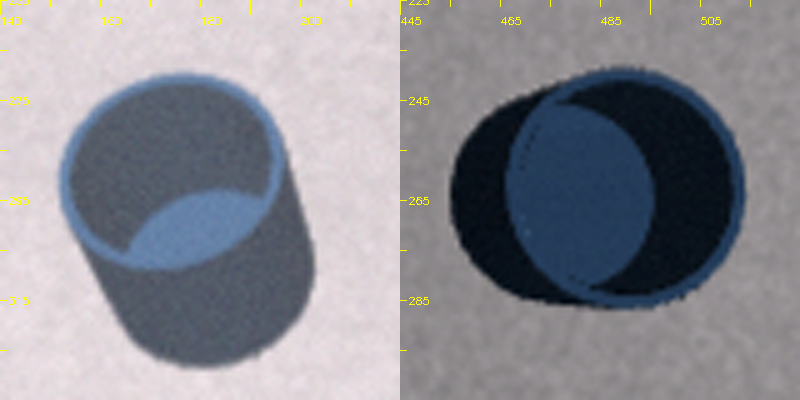

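```bash
cat >h.py <<'E'
import numpy as np,cv2
from rig import manip
def P(n):
    c=manip.calibration(n); M=np.diag([1.,-1,-1])@c["camera_from_world"][:3]
    return np.array([[c["fx"],0,c["cx"]],[0,c["fy"],c["cy"]],[0,0,1]])@M
def tri(s,t):
    X=cv2.triangulatePoints(P("scene"),P("top"),np.array(s,float).reshape(2,1),np.array(t,float).reshape(2,1)).ravel()
    return X[:3]/X[3]
def proj(n,X):
    u=P(n)@np.r_[X,1]; return u[:2]/u[2]
def onz(n,uv,z):
    Q=P(n); H=np.c_[Q[:,0],Q[:,1],Q[:,2]*z+Q[:,3]]
    v=np.linalg.solve(H,np.r_[uv,1]); return v[:2]/v[2]
E
python3 - <<'E'
from h import *
np.set_printoptions(precision=4,suppress=True)
for n,s,t in [("sticktop",(405.5,98.9),(123,279)),("bowlrim",(307.7,239),(329,237.8)),("jarrim",(174.5,289.2),(490,262.6)),
 ("standcA",(370+34/4,85+203/4),(105+88/4,185+453/4)),("standcB",(370+300/4,85+402/4),(105+322/4,185+68/4)),("standcC",(370+208/4,85+435/4),(105+190/4,185+40/4))]:
    X=tri(s,t); print(n,X,proj("scene",X)-s,proj("top",X)-t)
for p in[(190,40),(322,68),(220,480),(88,453)]: print(onz("top",(105+p[0]/4,185+p[1]/4),.055))
print("hole green",onz("top",(149.5,280),.055),onz("scene",(398.4,144),.055), "top z190",onz("top",(123,279),.19),onz("scene",(405.5,98.9),.19))
print("bowl z55",onz("top",(329,237.8),.055),onz("scene",(307.7,239),.055),"jar z90",onz("top",(490,262.6),.09),onz("scene",(174.5,289.2),.09))
for nm,p,q in [("b2",(528,153),(128,150)),("b2b",(524,248),(211,126)),("bt",(618,117),(134,227)),("b?",(619,279),(0,0)),("bt2",(675,193),(0,0))]:
    print(nm,onz("top",(280+(p[0]-400)/4,190+p[1]/4),.021))
E
```

```text
sticktop [0.4657 0.287  0.1896] [-0.2871  0.0609] [-0.3547 -0.2574]
bowlrim [ 0.5399 -0.0342  0.0514] [-0.3821  0.0272] [-0.3964 -0.2768]
jarrim [ 0.4922 -0.3116  0.0886] [-0.1983 -0.0139] [-0.1958 -0.1307]
standcA [0.4184 0.3069 0.0364] [10.4953 -2.7655] [12.9283  7.9272]
standcB [0.6199 0.239  0.0835] [-11.9842   1.8052] [-12.5651 -10.6994]
standcC [0.606  0.2641 0.0393] [11.2577 -3.2901] [12.7454  7.8424]
[0.6181 0.2831]
[0.6051 0.2234]
[0.4209 0.2656]
[0.4331 0.3244]
hole green [0.4652 0.2852] [0.4686 0.2868] top z190 [0.4653 0.2863] [0.4662 0.2873]
bowl z55 [ 0.5391 -0.0349] [ 0.5422 -0.035 ] jar z90 [ 0.4919 -0.3115] [ 0.4933 -0.3115]
b2 [ 0.5599 -0.0041]
b2b [ 0.5158 -0.0021]
bt [ 0.5765 -0.046 ]
b? [ 0.5013 -0.0459]
bt2 [ 0.541  -0.0721]
```

The two views agree: the stick top measures z = 0.190, the bowl rim 0.051 and the jar rim 0.089, and the stand's length and width also match the text. The three stand-corner triangulations are off because I paired the wrong corners, so I'm not using them.

I take the stick at (0.4657, 0.2867), the bowl at (0.540, -0.0345) and the jar at (0.492, -0.3115). The jaws will open across the stand, at a yaw of about 77°.

```bash
cat >>h.py <<'E'
from scipy.spatial.transform import Rotation as R
def pose():
    s=manip.get_state(); q=s["ee_rot"]; r=R.from_quat([q[1],q[2],q[3],q[0]])
    x=r.as_matrix()[:,0]; return s["position"],np.arctan2(x[1],x[0]),s
def plan(pts,p=None,yaw=None):
    """pts: list of (x,y,z,yaw); prints tool-frame rows"""
    if p is None: p,yaw,_=pose()
    p=np.array(p,float)
    for q in pts:
        d=np.array(q[:3])-p; c,s=np.cos(yaw),np.sin(yaw)
        # tool x=(c,s) y=(s,-c) z=down
        r=np.round([c*d[0]+s*d[1], s*d[0]-c*d[1], -d[2], -(q[3]-yaw)],4)
        print(list(map(float,r)))
        p=np.array([p[0]+c*r[0]+s*r[1],p[1]+s*r[0]-c*r[1],p[2]-r[2]]);yaw=yaw-r[3]
E
python3 - <<'E'
from h import *
p,y,s=pose();print(p,np.degrees(y))
g=np.array([.4657,.2867,.265,np.radians(77.4)]);a=np.r_[p,y]
plan([a+(g-a)*(i/16) for i in range(1,17)])
E
```

```text
[ 0.24777537 -0.51838913  0.23053648] -64.45600554492869
[-0.0395, -0.034, -0.0022, -0.1547]
[-0.0338, -0.0397, -0.0021, -0.1548]
[-0.0273, -0.0444, -0.0022, -0.1547]
[-0.0202, -0.0481, -0.0021, -0.1548]
[-0.0125, -0.0506, -0.0022, -0.1547]
[-0.0045, -0.0519, -0.0021, -0.1547]
[0.0035, -0.052, -0.0022, -0.1548]
[0.0116, -0.0509, -0.0021, -0.1547]
[0.0192, -0.0484, -0.0022, -0.1548]
[0.0264, -0.045, -0.0021, -0.1547]
[0.033, -0.0403, -0.0022, -0.1547]
[0.0389, -0.0347, -0.0021, -0.1548]
[0.0438, -0.0283, -0.0022, -0.1547]
[0.0476, -0.0213, -0.0022, -0.1548]
[0.0503, -0.0136, -0.0021, -0.1547]
[0.0518, -0.0058, -0.0022, -0.1548]
```

send_rows(
  increments=[
    [1,-0.0395,-0.034,-0.0022,-0.155],
    [1,-0.034,-0.04,-0.0022,-0.155],
    [1,-0.027,-0.0445,-0.0022,-0.155],
    [1,-0.02,-0.048,-0.0022,-0.155],
    [1,-0.0125,-0.0505,-0.0022,-0.155],
    [1,-0.0045,-0.052,-0.0022,-0.155],
    [1,0.0035,-0.052,-0.0022,-0.155],
    [1,0.0115,-0.051,-0.0022,-0.155],
  ],
  squeeze=70,
)

```text
clock: 1.1
position: [0.3569, -0.1144, 0.2488]
ee_rot: [0.0, 0.998, 0.06, 0.0]
contact_force: [0.7, -0.7, 1.1]
width: 0.0856
```

send_rows(
  increments=[
    [1,0.019,-0.0485,-0.0022,-0.155],
    [1,0.0265,-0.045,-0.0022,-0.155],
    [1,0.033,-0.0405,-0.0022,-0.155],
    [1,0.039,-0.0345,-0.0022,-0.155],
    [1,0.044,-0.028,-0.0022,-0.155],
    [1,0.0475,-0.021,-0.0022,-0.155],
    [1,0.05,-0.0135,-0.0022,-0.155],
    [1,0,0,0,0],
  ],
)

```text
clock: 2.1
position: [0.4522, 0.2389, 0.2635]
ee_rot: [-0.0, 0.824, 0.566, -0.0]
contact_force: [0.5, -0.6, -0.7]
width: 0.0855
```

```bash
python3 - <<'E'
from h import *
p,y,s=pose();print(s["clock"],p,np.degrees(y),s["contact_force"],s["qpos"])
print(s["ee_rot"])
plan([(.4657,.2867,.25,np.radians(77.4))])
E
```

```text
2.1 [0.4522131  0.23893516 0.26354624] 69.0123845705753 [ 0.46070243 -0.64907858 -0.67381582] [ 3.49299344e-01  1.62333805e-01  1.57698840e+00  9.49799536e-04
  1.40254061e+00 -8.55353391e-01]
[-4.87090662e-04  8.24064810e-01  5.66495324e-01 -1.35761934e-05]
[0.0494, -0.0045, 0.0135, -0.1464]
```

send_rows(
  increments=[
    [1,0.0494,-0.0045,0.013,-0.146],
    [1,0,0,0,0],
    [1,0,0,0,0],
  ],
)

```text
clock: 2.48
position: [0.4649, 0.2823, 0.2509]
ee_rot: [0.0, 0.782, 0.623, -0.001]
contact_force: [-0.1, 0.5, 0.6]
width: 0.0855
```

```bash
python3 - <<'E'
from h import *
p,y,s=pose();print(s["clock"],p,np.degrees(y))
plan([(.4657,.2867,.145,np.radians(77.4))])
for n in("scene","top"):
    im=manip.get_image(n); cv2.imwrite(f"pics/{n}1.png",im[:,:,::-1])
a=cv2.imread("pics/scene1.png")[40:220,300:500];b=cv2.imread("pics/top1.png")[170:350,60:260]
cv2.imwrite("pics/d1.png",cv2.convertScaleAbs(cv2.resize(np.hstack([a,b]),None,fx=2,fy=2),alpha=1.7))
E
```

```text
2.475 [0.46491509 0.28234144 0.25088191] 77.03763746951773
[0.0044, -0.0002, 0.1059, -0.0063]
```

View pics/d1.png

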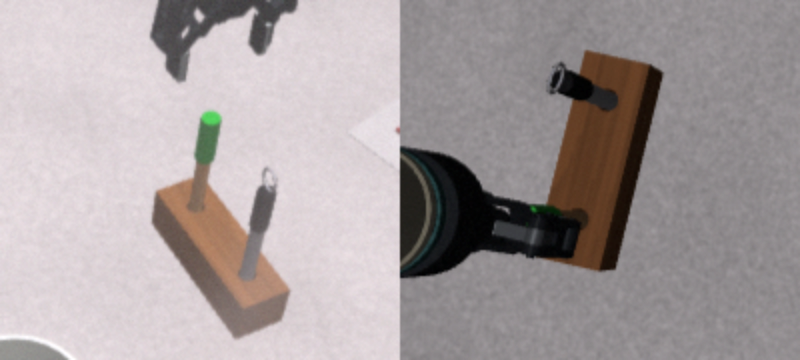

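The scene picture shows the open jaws above the stick top at crop pixel (211,118), across the stand and clear of the black tool. I'll correct the last 4 mm and go down.

send_rows(
  increments=[
    [1,0.0044,-0.0002,0.01,-0.006],
    [1,0,0,0.02,0],
    [1,0,0,0.02,0],
    [1,0,0,0.02,0],
    [1,0,0,0.02,0],
    [1,0,0,0.015,0],
    [1,0,0,0,0],
    [1,0,0,0,0],
  ],
)

```text
clock: 3.58
position: [0.4668, 0.2881, 0.1468]
ee_rot: [0.0, 0.78, 0.626, 0.001]
contact_force: [0.7, 0.0, -0.8]
width: 0.0853
```

```bash
python3 - <<'E'
from h import *
p,y,s=pose();print(s["clock"],p,np.degrees(y),s["contact_force"])
im=manip.get_image("scene"); cv2.imwrite("pics/scene2.png",im[:,:,::-1])
a=cv2.imread("pics/scene2.png")[60:220,320:480]
cv2.imwrite("pics/d2.png",cv2.convertScaleAbs(cv2.resize(a,None,fx=3,fy=3),alpha=1.7))
E
```

```text
3.575 [0.46676986 0.28805663 0.14683216] 77.45521998357955 [ 0.70980903  0.0406988  -0.84227369]
```

View pics/d2.png

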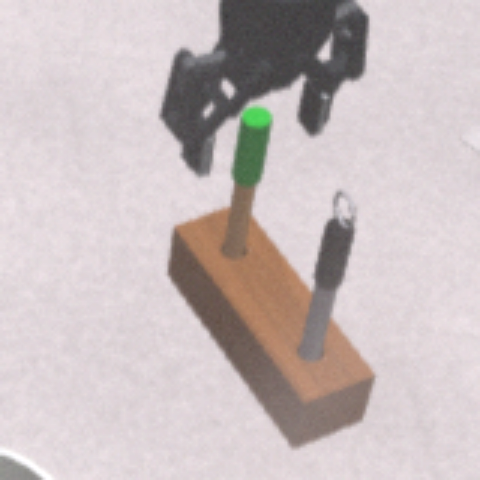

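```bash
python3 - <<'E'
from h import *
p,y,s=pose();print(s["clock"],p)
c=np.array([np.cos(y),np.sin(y),0]);q=p+[0,0,.013]
for k in(-.057,-.0427,0,.0427,.057): print(k,((proj("scene",q+k*c))-[320,60])*3)
print((proj("scene",[.4657,.2867,.16])-[320,60])*3)
E
python3 - <<'E'
import cv2
a=cv2.imread("pics/scene2.png")[70:130,365:445]
cv2.imwrite("pics/d3.png",cv2.convertScaleAbs(cv2.resize(a,None,fx=9,fy=9,interpolation=cv2.INTER_CUBIC),alpha=1.7))
E
```

```text
3.625 [0.46689969 0.28812289 0.14706162]
-0.057 [182.7306257 173.8041749]
-0.0427 [200.3968078  167.34138637]
0 [252.5596754  148.25873568]
0.0427 [303.85774517 129.49245247]
0.057 [320.84761992 123.27707628]
[249.92167541 148.27433079]
```

View pics/d3.png

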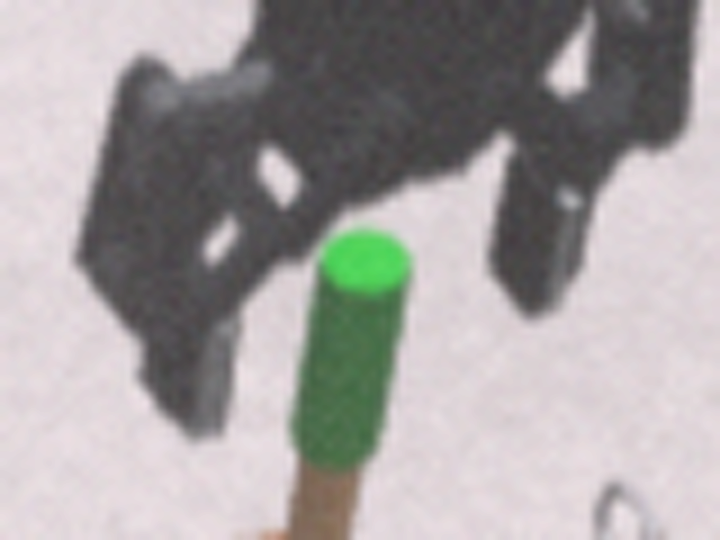

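The fingertips in the crop, left (195,435) and right (535,315), straddle the grip and match the predicted tool point to within about 2 mm. Closing now.

send_rows(
  increments=[
    [0.1,-0.001,0,0,0],
    [0,0,0,0,0],
    [0,0,0,0,0],
    [0,0,0,0,0],
    [0,0,0,0,0],
    [0,0,0,0,0],
  ],
  squeeze=70,
)

```text
clock: 4.38
position: [0.4663, 0.2871, 0.1466]
ee_rot: [0.0, 0.78, 0.626, 0.0]
contact_force: [-0.1, 1.1, 3.8]
width: 0.0204
```

send_rows(
  increments=[
    [0,0,0,-0.008,0],
    [0,0,0,-0.015,0],
    [0,0,0,-0.018,0],
    [0,0,0,-0.018,0],
    [0,0,0,-0.018,0],
    [0,0,0,-0.018,0],
    [0,0,0,-0.015,0],
    [0,0,0,0,0],
  ],
)

```text
clock: 5.38
position: [0.4668, 0.2873, 0.2579]
ee_rot: [0.0, 0.78, 0.626, 0.002]
contact_force: [-0.5, -1.0, -1.3]
width: 0.0205
```

```bash
python3 - <<'E'
from h import *
p,y,s=pose();print(s["clock"],p,np.degrees(y),s["contact_force"],s["width"])
for n in("scene","top"):
    im=manip.get_image(n); cv2.imwrite(f"pics/{n}3.png",im[:,:,::-1])
a=cv2.imread("pics/scene3.png")[20:220,320:480];b=cv2.imread("pics/top3.png")[190:390,20:220]
cv2.imwrite("pics/d4.png",cv2.convertScaleAbs(cv2.resize(np.hstack([a,b]),None,fx=2.2,fy=2.2),alpha=1.7))
E
```

```text
5.375 [0.46675561 0.28727198 0.25793815] 77.46715464871554 [-0.48376116 -0.98334182 -1.3002246 ] 0.02051803845551185
```

View pics/d4.png

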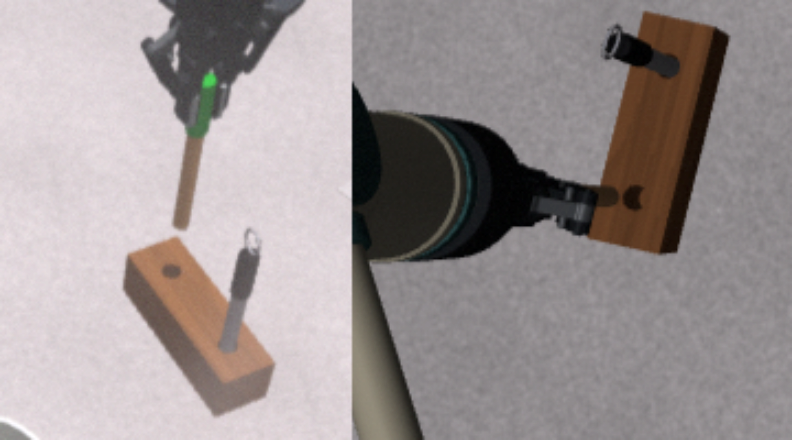

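The stick is out and upright in the grip, with its foot at crop pixel (181,228). Next I check where the foot is and plan the move to the bowl.

```bash
python3 - <<'E'
from h import *
p,y,s=pose()
print(proj("scene",[p[0],p[1],p[2]-.137]), "seen ~(402.3,123.6)")
a=np.r_[p,y]; g=np.array([.540,-.0345,.258,y])
plan([a+(g-a)*i/8 for i in (1,8)])
E
```

```text
[401.004726   123.16881739] seen ~(402.3,123.6)
[-0.0372, 0.0178, -0.0002, -0.0]
[-0.2603, 0.1244, -0.0018, -0.0]
```

send_rows(
  increments=[
    [0,-0.02,0.0095,0,0],
    [0,-0.04,0.019,0,0],
    [0,-0.0465,0.0223,0,0],
    [0,-0.0465,0.0222,0,0],
    [0,-0.0465,0.0222,0,0],
    [0,-0.0465,0.0222,0,0],
    [0,-0.0345,0.0165,0,0],
    [0,-0.017,0.0083,0,0],
  ],
)

```text
clock: 6.48
position: [0.5401, -0.036, 0.2552]
ee_rot: [-0.001, 0.781, 0.625, -0.001]
contact_force: [0.1, 0.3, -0.2]
width: 0.0204
```

send_rows(
  increments=[
    [0,0,0,0.01,0],
    [0,0,0,0.015,0],
    [0,0,0,0,0],
  ],
)

```text
clock: 6.85
position: [0.5386, -0.0327, 0.2293]
ee_rot: [-0.002, 0.78, 0.626, -0.001]
contact_force: [-0.4, 0.1, -0.9]
width: 0.0206
```

```bash
python3 - <<'E'
from h import *
p,y,s=pose();print(s["clock"],p,np.degrees(y),s["contact_force"],s["width"])
plan([(.540,-.0345,.155,y)])
for n in("scene","top"):
    im=manip.get_image(n); cv2.imwrite(f"pics/{n}4.png",im[:,:,::-1])
a=cv2.imread("pics/scene4.png")[100:300,220:400];b=cv2.imread("pics/top4.png")[140:340,230:430]
cv2.imwrite("pics/d5.png",cv2.convertScaleAbs(cv2.resize(np.hstack([a,b]),None,fx=2.1,fy=2.1),alpha=1.7))
print(proj("scene",[p[0],p[1],p[2]-.137]))
E
```

```text
6.85 [ 0.53862077 -0.03265413  0.22925353] 77.56390175525526 [-0.38632041  0.12623699 -0.91982874] 0.020612488931749547
[-0.0015, 0.0017, 0.0743, -0.0]
[307.3839096  226.80091323]
```

View pics/d5.png

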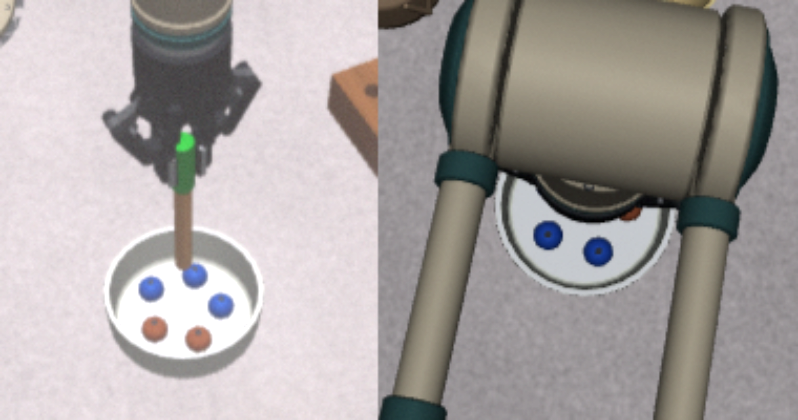

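The foot is at (307,227), as predicted, over the middle of the bowl. Going down until it is about 6 mm above the floor.

send_rows(
  increments=[
    [0,-0.0015,0.0017,0.015,0],
    [0,0,0,0.02,0],
    [0,0,0,0.02,0],
    [0,0,0,0.015,0],
    [0,0,0,0.005,0],
    [0,0,0,0,0],
  ],
)

```text
clock: 7.7
position: [0.5417, -0.0362, 0.1562]
ee_rot: [0.0, 0.78, 0.626, -0.0]
contact_force: [-0.3, -0.0, -1.4]
width: 0.0205
```

```bash
python3 - <<'E'
from h import *
p,y,s=pose();print(s["clock"],p,np.degrees(y),s["contact_force"],s["width"])
im=manip.get_image("scene"); cv2.imwrite("pics/scene5.png",im[:,:,::-1])
a=cv2.imread("pics/scene5.png")[160:290,240:370]
cv2.imwrite("pics/d6.png",cv2.convertScaleAbs(cv2.resize(a,None,fx=4,fy=4,interpolation=2),alpha=1.7))
f=p-[0,0,.137]; print((proj("scene",f)-[240,160])*4)
E
```

```text
7.7 [ 0.54172506 -0.036207    0.15617224] 77.46440308716605 [-0.29667854 -0.03245566 -1.44488548] 0.020488122263906377
[268.89655045 354.7470109 ]
```

View pics/d6.png

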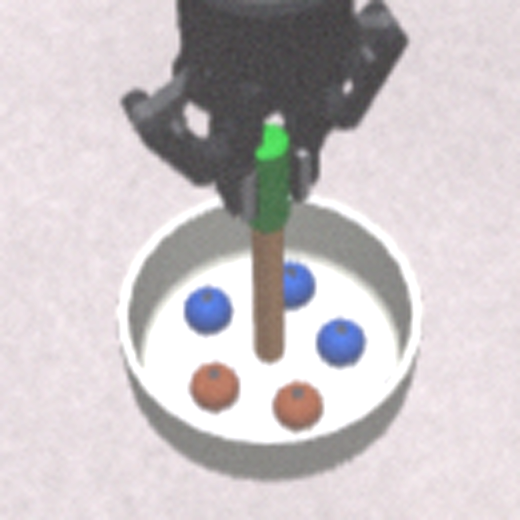

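The foot is mid-bowl at crop pixel (268,358) with the beads standing all round it. I'll go out between two blue beads (world +y) to a 40 mm radius, then circle counter-clockwise.

```bash
python3 - <<'E'
from h import *
y=np.radians(77.45)
c=np.array([.5395,-.0343]); z=.153
pt=lambda d:(c[0]+.04*np.cos(np.radians(d)),c[1]+.04*np.sin(np.radians(d)),z,y)
print("out");plan([pt(90)],(.541,-.0358,.156),y)
print("circ");plan([pt(90+15*i) for i in range(1,25)],pt(90)[:3],y)
E
```

```text
out
[0.0402, -0.0105, 0.003, -0.0]
circ
[-0.0036, -0.0098, -0.0, -0.0]
[-0.006, -0.0086, -0.0, -0.0]
[-0.008, -0.0067, -0.0, -0.0]
[-0.0094, -0.0044, -0.0, -0.0]
[-0.0103, -0.0018, -0.0, -0.0]
[-0.0104, 0.0009, -0.0, -0.0]
[-0.0098, 0.0036, -0.0, -0.0]
[-0.0086, 0.006, -0.0, -0.0]
[-0.0067, 0.008, -0.0, -0.0]
[-0.0044, 0.0095, -0.0, -0.0]
[-0.0018, 0.0103, -0.0, -0.0]
[0.0009, 0.0104, -0.0, -0.0]
[0.0036, 0.0098, -0.0, -0.0]
[0.006, 0.0085, -0.0, -0.0]
[0.008, 0.0067, -0.0, -0.0]
[0.0095, 0.0045, -0.0, -0.0]
[0.0102, 0.0018, -0.0, -0.0]
[0.0104, -0.001, -0.0, -0.0]
[0.0099, -0.0035, -0.0, -0.0]
[0.0085, -0.006, -0.0, -0.0]
[0.0067, -0.008, -0.0, -0.0]
[0.0044, -0.0095, -0.0, -0.0]
[0.0018, -0.0103, -0.0, -0.0]
[-0.0009, -0.0104, -0.0, -0.0]
```

send_rows(
  increments=[
    [0,0.008,-0.002,0.003,0],
    [0,0.008,-0.0021,0,0],
    [0,0.008,-0.0021,0,0],
    [0,0.008,-0.0021,0,0],
    [0,0.0082,-0.0021,0,0],
    [0,0,0,0,0],
  ],
)

```text
clock: 8.5
position: [0.5401, 0.006, 0.1533]
ee_rot: [0.0, 0.78, 0.626, -0.0]
contact_force: [0.5, -0.8, -0.6]
width: 0.0205
```

```bash
python3 - <<'E'
from h import *
p,y,s=pose();print(s["clock"],p,np.degrees(y),s["contact_force"],s["width"], "target .5395 .0057 .153")
im=manip.get_image("scene"); cv2.imwrite("pics/scene6.png",im[:,:,::-1])
a=cv2.imread("pics/scene6.png")[160:290,240:370]
cv2.imwrite("pics/d7.png",cv2.convertScaleAbs(cv2.resize(a,None,fx=4,fy=4,interpolation=2),alpha=1.7))
f=p-[0,0,.137]; print((proj("scene",f)-[240,160])*4)
E
```

```text
8.5 [0.54013125 0.00603596 0.15331853] 77.52728715048093 [ 0.53042379 -0.8450109  -0.55808321] 0.020469834805506095 target .5395 .0057 .153
[329.75850518 313.44390341]
```

View pics/d7.png

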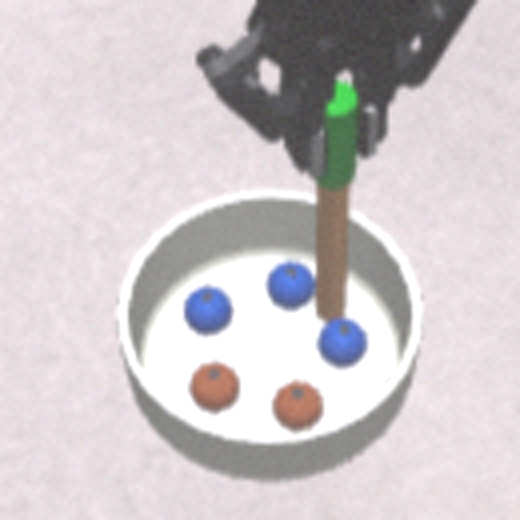

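The stick now stands between the two right-hand blue beads at crop pixel (330,315) without having disturbed them, 40 mm out. I'll stir the first 120° and look.

send_rows(
  increments=[
    [0,-0.0036,-0.0098,0,0],
    [0,-0.006,-0.0086,0,0],
    [0,-0.008,-0.0067,0,0],
    [0,-0.0094,-0.0044,0,0],
    [0,-0.0103,-0.0018,0,0],
    [0,-0.0104,0.0009,0,0],
    [0,-0.0098,0.0036,0,0],
    [0,-0.0086,0.006,0,0],
  ],
)

```text
clock: 9.55
position: [0.5047, -0.0546, 0.1528]
ee_rot: [-0.002, 0.78, 0.625, -0.0]
contact_force: [2.7, 2.5, 0.2]
width: 0.0204
```

```bash
cat >look.py <<'E'
from h import *
import sys
k=sys.argv[1]
p,y,s=pose();print(s["clock"],p,np.degrees(y),s["contact_force"],s["width"])
d=p[:2]-[.5395,-.0343]; print("r",np.hypot(*d),"ang",np.degrees(np.arctan2(d[1],d[0])))
im=manip.get_image("scene"); cv2.imwrite(f"pics/s_{k}.png",im[:,:,::-1])
a=im[160:290,240:370,::-1]
cv2.imwrite(f"pics/k_{k}.png",cv2.convertScaleAbs(cv2.resize(a,None,fx=4,fy=4,interpolation=2),alpha=1.7))
print("foot",(proj("scene",p-[0,0,.137])-[240,160])*4)
E
python3 look.py a
```

```text
9.55 [ 0.50466455 -0.05458622  0.15282891] 77.41576368985521 [2.72366135 2.45799434 0.16698503] 0.020432872872110094
r 0.04031177509480355 ang -149.7858597788181
foot [197.5741708 330.3237072]
```

View pics/k_a.png

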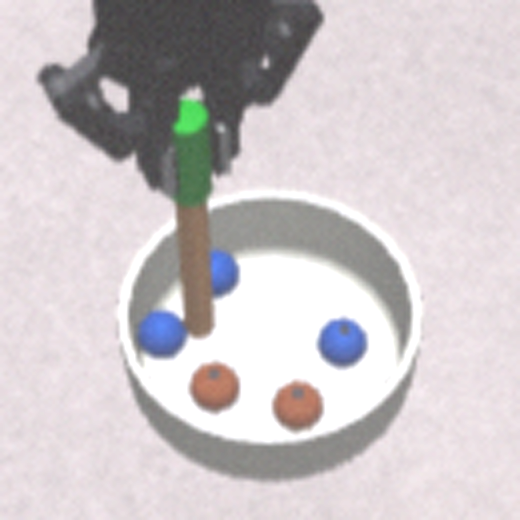

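The foot is at (200,330), pushing a blue bead ahead. Another slipped behind to (218,272). Forces are about 3–4 N, so I'll continue.

send_rows(
  increments=[
    [0,-0.0067,0.008,0,0],
    [0,-0.0044,0.0095,0,0],
    [0,-0.0018,0.0103,0,0],
    [0,0.0009,0.0104,0,0],
    [0,0.0036,0.0098,0,0],
    [0,0.006,0.0085,0,0],
    [0,0.008,0.0067,0,0],
    [0,0.0095,0.0045,0,0],
  ],
)

```text
clock: 10.6
position: [0.5747, -0.0536, 0.1529]
ee_rot: [-0.001, 0.78, 0.626, -0.0]
contact_force: [-1.2, 1.8, -1.2]
width: 0.0202
```

send_rows(
  increments=[
    [0,0.0102,0.0018,0,0],
    [0,0.0104,-0.001,0,0],
    [0,0.0099,-0.0035,0,0],
    [0,0.0085,-0.006,0,0],
    [0,0.0067,-0.008,0,0],
    [0,0.0044,-0.0095,0,0],
    [0,0.0018,-0.0103,0,0],
    [0,-0.0009,-0.0104,0,0],
  ],
)

```text
clock: 11.6
position: [0.5412, 0.0034, 0.1541]
ee_rot: [0.003, 0.78, 0.626, 0.0]
contact_force: [1.5, -6.4, -0.5]
width: 0.0204
```

```bash
python3 look.py b
```

```text
11.6 [0.54122769 0.00337584 0.15414135] 77.54841876845691 [ 1.53011957 -6.39845834 -0.54524106] 0.02036580305168056
r 0.03771543060628686 ang 87.37444282713962
foot [327.18921897 316.5626082 ]
```

View pics/k_b.png

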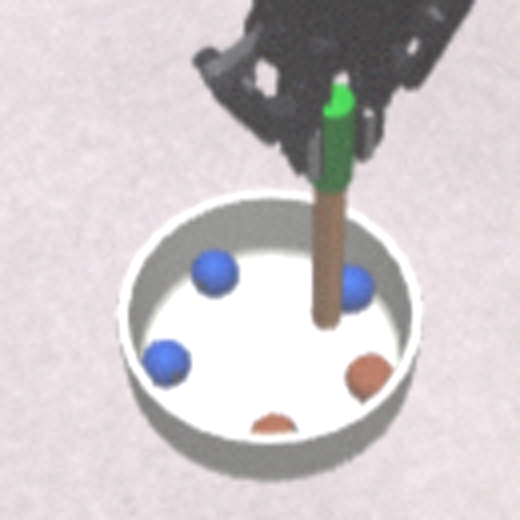

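One turn is done and the beads are spread along the wall. One blue bead at (350,288) is pinched between the stick at (327,320) and the wall, at about 6 N. I'll free it by going inward, then move farther out (about 46 mm) in a gap so beads are pushed ahead and can't wedge.

```bash
python3 - <<'E'
from h import *
c=np.array([.5395,-.0343])
for n,u in [("blueA",(350,288)),("blueB",(215,273)),("blueC",(167,362)),("tc1",(370,377)),("tc2",(274,434))]:
    x=onz("scene",(240+u[0]/4,160+u[1]/4),.021)-c; print(n,np.hypot(*x),np.degrees(np.arctan2(x[1],x[0])))
y=np.radians(77.45);z=.153
pt=lambda r,d:(c[0]+r*np.cos(np.radians(d)),c[1]+r*np.sin(np.radians(d)),z,y)
print("in/out");plan([pt(32,90),pt(28,90),pt(28,110),pt(29,130),pt(38,133),pt(46,135)],pt(40,90)[:3],y)
print("circ46 from 135, 15 deg");plan([pt(46,135+15*i) for i in range(1,25)],pt(46,135)[:3],y)
E
```

```text
blueA 0.05696047681607595 92.81807202157601
blueB 0.05556243327642415 172.5890581227355
blueC 0.05349327878141994 -119.57469912351523
tc1 0.0550862997677364 32.425385626051344
tc2 0.0519999514864874 -35.749204683277775
in/out
[-7.8089, 1.7383, -0.0, -0.0]
[-3.9044, 0.8692, -0.0, -0.0]
[-3.7291, -8.9808, -0.0, -0.0]
[-5.9679, -7.9577, -0.0, -0.0]
[3.8621, -8.3129, -0.0, -0.0]
[3.1858, -7.482, -0.0, -0.0]
circ46 from 135, 15 deg
[-10.8877, -5.0655, -0.0, -0.0]
[-11.8278, -2.0749, -0.0, -0.0]
[-11.9618, 1.057, -0.0, -0.0]
[-11.2807, 4.117, -0.0, -0.0]
[-9.8307, 6.8963, -0.0, -0.0]
[-7.7108, 9.2057, -0.0, -0.0]
[-5.0655, 10.8878, -0.0, -0.0]
[-2.0749, 11.8278, -0.0, -0.0]
[1.0571, 11.9618, -0.0, -0.0]
[4.1169, 11.2806, -0.0, -0.0]
[6.8964, 9.8307, -0.0, -0.0]
[9.2057, 7.7108, -0.0, -0.0]
[10.8877, 5.0655, -0.0, -0.0]
[11.8278, 2.0749, -0.0, -0.0]
[11.9618, -1.057, -0.0, -0.0]
[11.2806, -4.117, -0.0, -0.0]
[9.8307, -6.8963, -0.0, -0.0]
[7.7108, -9.2057, -0.0, -0.0]
[5.0655, -10.8878, -0.0, -0.0]
[2.0749, -11.8278, -0.0, -0.0]
[-1.057, -11.9617, -0.0, -0.0]
[-4.117, -11.2807, -0.0, -0.0]
[-6.8963, -9.8307, -0.0, -0.0]
[-9.2057, -7.7108, -0.0, -0.0]
```

send_rows(
  increments=[
    [0,-0.0078,0.0017,0,0],
    [0,-0.0039,0.0009,0,0],
    [0,-0.0037,-0.009,0,0],
    [0,-0.006,-0.008,0,0],
    [0,0.0039,-0.0083,0,0],
    [0,0.0032,-0.0075,0,0],
    [0,0,0,0,0],
  ],
)

```text
clock: 12.52
position: [0.507, -0.0014, 0.1534]
ee_rot: [-0.0, 0.78, 0.626, 0.0]
contact_force: [0.6, -0.3, -0.4]
width: 0.0205
```

```bash
python3 look.py c
```

```text
12.525 [ 0.50695706 -0.00143403  0.15339113] 77.5059847822871 [ 0.59241729 -0.3407207  -0.35041052] 0.020524119078661376
r 0.046251650505696996 ang 134.71704536964734
foot [279.40054034 280.23283658]
```

View pics/k_c.png

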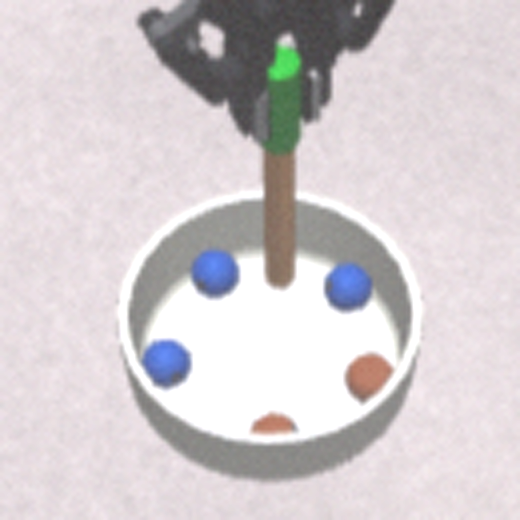

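The foot is free at (280,283), in the gap between blue beads at (215,272) and (348,287). Now the wider turn.

send_rows(
  increments=[
    [0,-0.0109,-0.0051,0,0],
    [0,-0.0118,-0.0021,0,0],
    [0,-0.012,0.0011,0,0],
    [0,-0.0113,0.0041,0,0],
    [0,-0.0098,0.0069,0,0],
    [0,-0.0077,0.0092,0,0],
    [0,-0.0051,0.0109,0,0],
    [0,-0.0021,0.0118,0,0],
  ],
)

```text
clock: 13.58
position: [0.5269, -0.0743, 0.1525]
ee_rot: [-0.006, 0.781, 0.624, 0.002]
contact_force: [-0.0, 12.7, 3.3]
width: 0.0201
```

```bash
python3 look.py d
```

```text
13.575 [ 0.52690699 -0.07430807  0.15248092] 77.28638524688459 [-0.03717726 12.68704122  3.33088461] 0.020108028308434577
r 0.04194317281509206 ang -107.47200485918572
foot [193.59295912 378.60281847]
```

View pics/k_d.png

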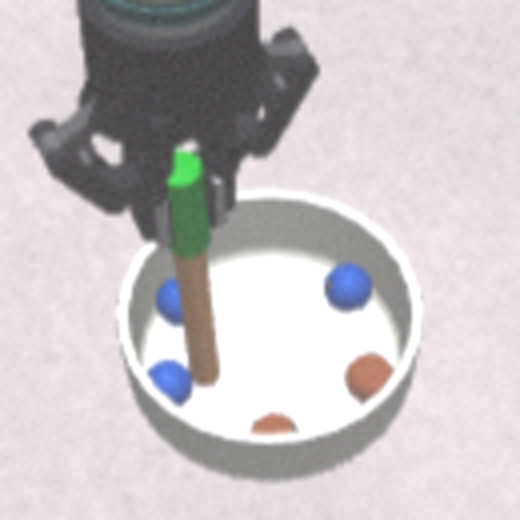

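The force has risen to 12.7 N: the stick at (203,378) is wedging on the blue bead at (170,382) and tilting a little. I'll come inward and look at how the stick sits.

```bash
python3 - <<'E'
from h import *
c=np.array([.5395,-.0343])*1000
y=np.radians(77.45);z=153
pt=lambda r,d:(c[0]+r*np.cos(np.radians(d)),c[1]+r*np.sin(np.radians(d)),z,y)
plan([pt(36,255),pt(25,255)],pt(46,255)[:3],y)
E
```

```text
[9.9909, 0.4275, -0.0, -0.0]
[10.9899, 0.4702, -0.0, -0.0]
```

send_rows(
  increments=[
    [0,0.01,0.0003,0,0],
    [0,0.011,0.0004,0,0],
    [0,0,0,0,0],
  ],
)

```text
clock: 14.0
position: [0.5329, -0.0585, 0.1529]
ee_rot: [-0.0, 0.78, 0.626, -0.001]
contact_force: [0.5, 0.1, -0.9]
width: 0.0204
```

```bash
python3 look.py e
```

```text
14.0 [ 0.53292908 -0.05847637  0.15288083] 77.55204867902356 [ 0.51632037  0.14393392 -0.9152932 ] 0.020422133149533568
r 0.02505342310814413 ang -105.20518209855554
foot [224.83064723 369.66941605]
```

View pics/k_e.png

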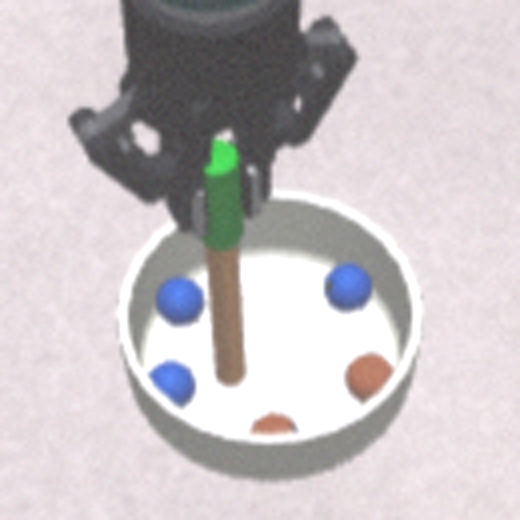

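The stick is back to nearly upright, with the foot at (230,378) about 3 mm off its nominal spot. All the beads have already moved round the wall. I'll do two more full turns at about 31 mm, where beads can pass outside without wedging.

```bash
python3 - <<'E'
from h import *
c=np.array([.5395,-.0343])*1000
y=np.radians(77.45);z=153
pt=lambda r,d:(c[0]+r*np.cos(np.radians(d)),c[1]+r*np.sin(np.radians(d)),z,y)
plan([pt(31,255+22.5)],pt(25,255)[:3],y);print()
plan([pt(31,255+22.5*i) for i in range(2,18)],pt(31,277.5)[:3],y)
E
```

```text
[-4.1441, 11.6967, -0.0, -0.0]

[6.2839, 10.3352, -0.0, -0.0]
[9.7607, 7.1437, -0.0, -0.0]
[11.7514, 2.8647, -0.0, -0.0]
[11.9532, -1.8504, -0.0, -0.0]
[10.3352, -6.2839, -0.0, -0.0]
[7.1438, -9.7607, -0.0, -0.0]
[2.8647, -11.7515, -0.0, -0.0]
[-1.8505, -11.9532, -0.0, -0.0]
[-6.2839, -10.3352, -0.0, -0.0]
[-9.7606, -7.1437, -0.0, -0.0]
[-11.7515, -2.8647, -0.0, -0.0]
[-11.9532, 1.8505, -0.0, -0.0]
[-10.3352, 6.2838, -0.0, -0.0]
[-7.1438, 9.7607, -0.0, -0.0]
[-2.8647, 11.7515, -0.0, -0.0]
[1.8505, 11.9532, -0.0, -0.0]
```

send_rows(
  increments=[
    [0,-0.0041,0.0117,0,0],
    [0,0.0063,0.0103,0,0],
    [0,0.0098,0.0071,0,0],
    [0,0.0117,0.0029,0,0],
    [0,0.012,-0.0018,0,0],
    [0,0.0103,-0.0063,0,0],
    [0,0.0071,-0.0098,0,0],
    [0,0.0029,-0.0117,0,0],
  ],
)

```text
clock: 15.05
position: [0.547, -0.0038, 0.1534]
ee_rot: [0.0, 0.78, 0.626, -0.0]
contact_force: [-0.2, -0.0, -0.2]
width: 0.0206
```

send_rows(
  increments=[
    [0,-0.0018,-0.012,0,0],
    [0,-0.0063,-0.0103,0,0],
    [0,-0.0098,-0.0071,0,0],
    [0,-0.0117,-0.0029,0,0],
    [0,-0.012,0.0018,0,0],
    [0,-0.0103,0.0063,0,0],
    [0,-0.0071,0.0098,0,0],
    [0,-0.0029,0.0117,0,0],
  ],
)

```text
clock: 16.05
position: [0.5329, -0.0653, 0.1532]
ee_rot: [0.0, 0.78, 0.625, 0.0]
contact_force: [0.4, 0.1, -1.2]
width: 0.0202
```

```bash
python3 look.py f
```

```text
16.05 [ 0.53290344 -0.06528348  0.15323662] 77.42226335927126 [ 0.44446521  0.10942945 -1.16938888] 0.02016220432829092
r 0.03167791621426406 ang -102.01914301744941
foot [214.41818477 376.22496374]
```

View pics/k_f.png

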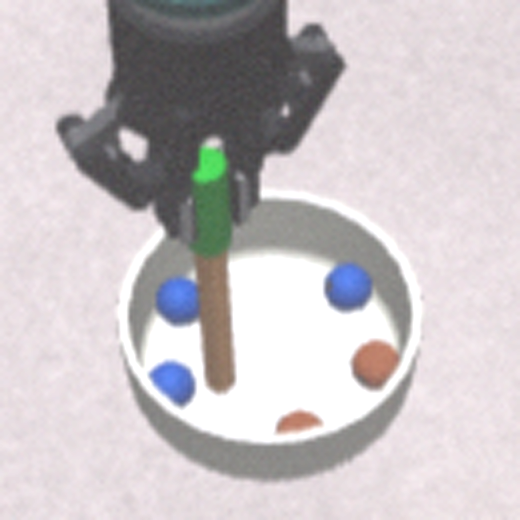

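That turn was gentle, with about 1 N, and it moved the terracotta beads on to (377,363) and (299,424). One more full turn.

send_rows(
  increments=[
    [0,0.0018,0.012,0,0],
    [0,0.0063,0.0103,0,0],
    [0,0.0098,0.0071,0,0],
    [0,0.0117,0.0029,0,0],
    [0,0.012,-0.0018,0,0],
    [0,0.0103,-0.0063,0,0],
    [0,0.0071,-0.0098,0,0],
    [0,0.0029,-0.0117,0,0],
  ],
)

```text
clock: 17.1
position: [0.5469, -0.0039, 0.1533]
ee_rot: [-0.0, 0.78, 0.626, -0.0]
contact_force: [-0.5, 0.7, -0.8]
width: 0.0207
```

send_rows(
  increments=[
    [0,-0.0018,-0.012,0,0],
    [0,-0.0063,-0.0103,0,0],
    [0,-0.0098,-0.0071,0,0],
    [0,-0.0117,-0.0029,0,0],
    [0,-0.012,0.0018,0,0],
    [0,-0.0103,0.0063,0,0],
    [0,-0.0071,0.0098,0,0],
    [0,-0.0029,0.0117,0,0],
  ],
)

```text
clock: 18.1
position: [0.5329, -0.0653, 0.1533]
ee_rot: [0.0, 0.78, 0.625, 0.0]
contact_force: [-0.1, 0.2, -0.6]
width: 0.0205
```

send_rows(
  increments=[
    [0,0.0018,0.012,0,0],
    [0,0.0063,0.0103,0,0],
    [0,-0.008,0.006,0,0],
    [0,-0.0,-0.01,0,0],
    [0,0,0,0,0],
  ],
)

```text
clock: 18.73
position: [0.548, -0.0679, 0.1531]
ee_rot: [-0.001, 0.78, 0.626, -0.001]
contact_force: [-0.7, 0.5, -0.3]
width: 0.0204
```

```bash
python3 look.py g
```

```text
18.725 [ 0.54802464 -0.06789621  0.15313887] 77.45894509846187 [-0.74625461  0.5290768  -0.2886487 ] 0.020373288761169457
r 0.03466085310252997 ang -75.76235637807548
foot [228.40594586 398.38802446]
```

View pics/k_g.png

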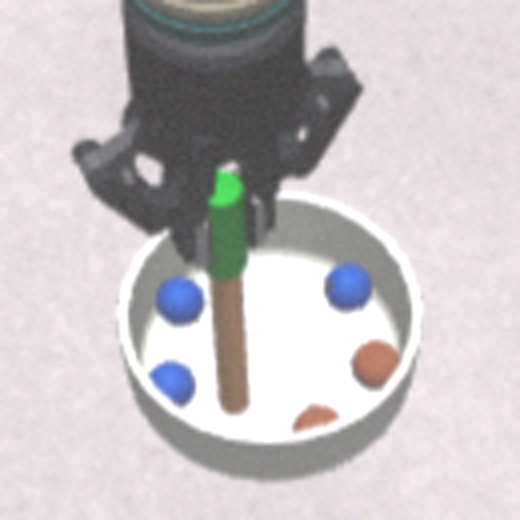

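```bash
python3 - <<'E'
from h import *
S={"blue":[(.5599,-.0041),(.5158,-.0021),(.5013,-.0459)],"terra":[(.5765,-.046),(.541,-.0721)]}
U={"blue":[(348,287),(180,300),(172,384)],"terra":[(376,364),(315,428)]}
c=np.array([.5395,-.0343])
for k in S:
    X=np.array([onz("scene",(240+u/4,160+v/4),.021) for u,v in U[k]]); 
    print(k,[(round(np.hypot(*(x-c)),3),round(np.degrees(np.arctan2(*(x-c)[::-1])))) for x in X]);print(np.round(np.linalg.norm(np.array(S[k])[:,None]-X[None],axis=2),3))
E
```

```text
blue [(np.float64(0.057), 94), (np.float64(0.056), -161), (np.float64(0.054), -105)]
[[0.036 0.088 0.09 ]
 [0.031 0.058 0.085]
 [0.076 0.016 0.048]]
terra [(np.float64(0.056), 41), (np.float64(0.054), -13)]
[[0.049 0.015]
 [0.085 0.057]]
```

Keeping the beads in order round the ring, all five lie 36–58 mm from where they started. If two same-colour beads had swapped, some would be closer, but the sequence of pictures doesn't suggest that. All are in the bowl. Now I lift out and go to the jar.

send_rows(
  increments=[
    [0,0,0,-0.01,0],
    [0,0,0,-0.02,0],
    [0,0,0,-0.02,0],
    [0,0,0,-0.025,0],
    [0,0,0,-0.025,0],
    [0,0,0,-0.015,0],
    [0,0,0,0,0],
  ],
)

```text
clock: 19.65
position: [0.5503, -0.0684, 0.2697]
ee_rot: [0.001, 0.78, 0.626, 0.001]
contact_force: [0.7, -0.6, -0.1]
width: 0.0209
```

```bash
python3 - <<'E'
from h import *
p,y,s=pose();print(s["clock"],p,s["qpos"])
plan([(.4922,-.3115,.268,y)])
for n in("scene","top"):
    im=manip.get_image(n); cv2.imwrite(f"pics/{n}h.png",im[:,:,::-1])
a=cv2.imread("pics/sceneh.png")[100:290,220:400]
b=cv2.imread("pics/toph.png")[140:330,230:410]
cv2.imwrite("pics/h.png",cv2.convertScaleAbs(cv2.resize(np.hstack([a,b]),None,fx=2.2,fy=2.2,interpolation=2),alpha=1.7))
E
```

```text
19.65 [ 0.55033454 -0.06844286  0.26970337] [-2.49145466e-01  2.24182172e-01  1.48164935e+00 -8.40454544e-05
  1.43275628e+00 -1.60114007e+00]
[-0.2499, -0.004, 0.0017, -0.0]
```

View pics/h.png

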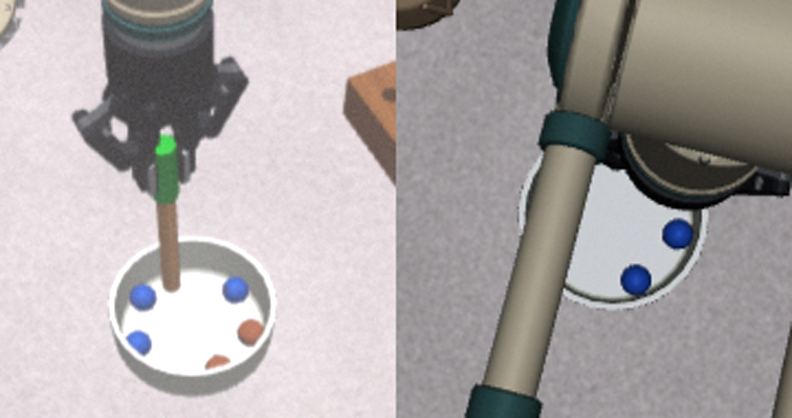

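The stick is clear of the bowl, with its foot at crop pixel (173,290) over the far wall. All five beads are still in the bowl. Moving to the jar.

send_rows(
  increments=[
    [0,-0.02,-0.0005,0,0],
    [0,-0.035,-0.0005,0,0],
    [0,-0.045,-0.0005,0,0],
    [0,-0.045,-0.0005,0,0],
    [0,-0.045,-0.001,0,0],
    [0,-0.035,-0.0005,0,0],
    [0,-0.025,-0.0005,0,0],
    [0,0,0,0,0],
  ],
)

```text
clock: 20.75
position: [0.49, -0.314, 0.2671]
ee_rot: [-0.001, 0.781, 0.624, -0.001]
contact_force: [0.2, 0.8, -1.1]
width: 0.0206
```

```bash
python3 - <<'E'
from h import *
p,y,s=pose();print(s["clock"],p,s["contact_force"])
plan([(.4922,-.3115,.152,y)])
for n in("scene","top"):
    im=manip.get_image(n); cv2.imwrite(f"pics/{n}i.png",im[:,:,::-1])
a=cv2.imread("pics/scenei.png")[150:350,80:280]
b=cv2.imread("pics/topi.png")[160:360,380:580]
cv2.imwrite("pics/i.png",cv2.convertScaleAbs(cv2.resize(np.hstack([a,b]),None,fx=2,fy=2,interpolation=2),alpha=1.7))
print((proj("scene",p-[0,0,.137])-[80,150])*2)
E
```

```text
20.75 [ 0.48999474 -0.31401758  0.2670525 ] [ 0.20522152  0.75936134 -1.08041462]
[0.0029, 0.0016, 0.1151, -0.0]
[176.1926244  255.86590287]
```

View pics/i.png

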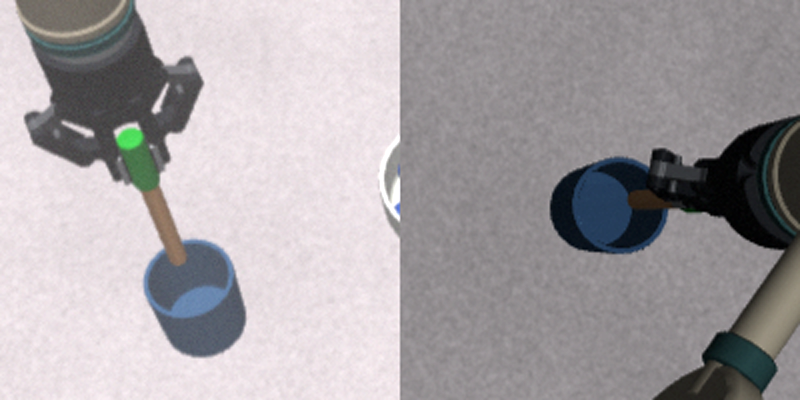

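The foot at crop pixel (178,260), z about 0.13, is over the jar mouth, which is centred near (189,279). Lowering it.

send_rows(
  increments=[
    [0,0.002,0.0015,0.01,0],
    [0,0,0,0.02,0],
    [0,0,0,0.02,0],
    [0,0,0,0.02,0],
    [0,0,0,0.02,0],
    [0,0,0,0.015,0],
    [0,0,0,0.008,0],
    [0,0,0,0,0],
  ],
)

```text
clock: 21.85
position: [0.4934, -0.3095, 0.1549]
ee_rot: [-0.0, 0.78, 0.626, -0.0]
contact_force: [-0.2, 0.1, 0.2]
width: 0.0203
```

```bash
python3 - <<'E'
from h import *
p,y,s=pose();print(s["clock"],p,s["contact_force"])
for n in("scene","top"):
    im=manip.get_image(n); cv2.imwrite(f"pics/{n}j.png",im[:,:,::-1])
a=cv2.imread("pics/scenej.png")[180:350,90:260]
b=cv2.imread("pics/topj.png")[175:345,410:580]
cv2.imwrite("pics/j.png",cv2.convertScaleAbs(cv2.resize(np.hstack([a,b]),None,fx=2.3,fy=2.3,interpolation=2),alpha=1.7))
E
```

```text
21.85 [ 0.49341127 -0.30945382  0.15487278] [-0.2439288   0.13490217  0.24410509]
```

View pics/j.png

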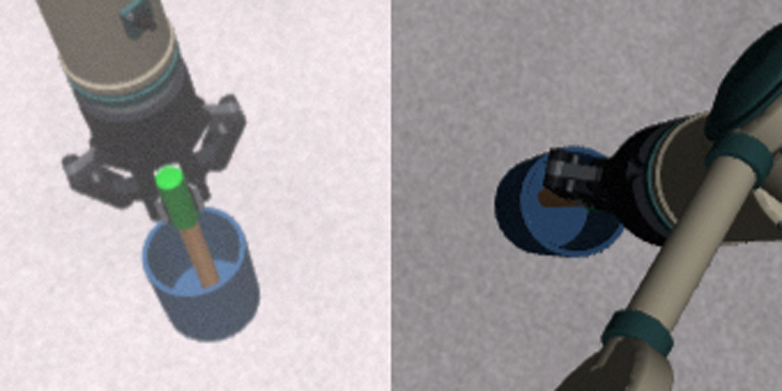

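send_rows(
  increments=[
    [0,0,0,0.004,0],
    [0,0,0,0.0025,0],
    [0,0,0,0,0],
  ],
)

```text
clock: 22.32
position: [0.4933, -0.3098, 0.1487]
ee_rot: [-0.0, 0.78, 0.626, -0.0]
contact_force: [-0.4, -0.1, 0.4]
width: 0.0207
```

send_rows(
  increments=[
    [0.35,0,0,0,0],
    [0.4,0,0,0,0],
    [0.5,0,0,0,0],
    [0.7,0,0,0,0],
    [1,0,0,0,0],
    [1,0,0,0,0],
  ],
)

```text
clock: 23.08
position: [0.4935, -0.3098, 0.1488]
ee_rot: [0.0, 0.78, 0.626, -0.0]
contact_force: [0.5, 0.3, -0.4]
width: 0.0854
```

```bash
cat > l2.py <<'E'
from h import *
import sys
k=sys.argv[1]
p,y,s=pose();print(s["clock"],p,s["contact_force"],s["width"])
for n in("scene","top"):
    im=manip.get_image(n); cv2.imwrite(f"pics/{n}{k}.png",im[:,:,::-1])
a=cv2.imread(f"pics/scene{k}.png")[180:350,90:260]
b=cv2.imread(f"pics/top{k}.png")[175:345,410:580]
cv2.imwrite(f"pics/{k}.png",cv2.convertScaleAbs(cv2.resize(np.hstack([a,b]),None,fx=2.3,fy=2.3,interpolation=2),alpha=1.7))
E
python3 l2.py k
```

```text
23.075 [ 0.4934791  -0.3098484   0.14882729] [ 0.45675813  0.27937359 -0.38200265] 0.08544643830087309
```

View pics/k.png

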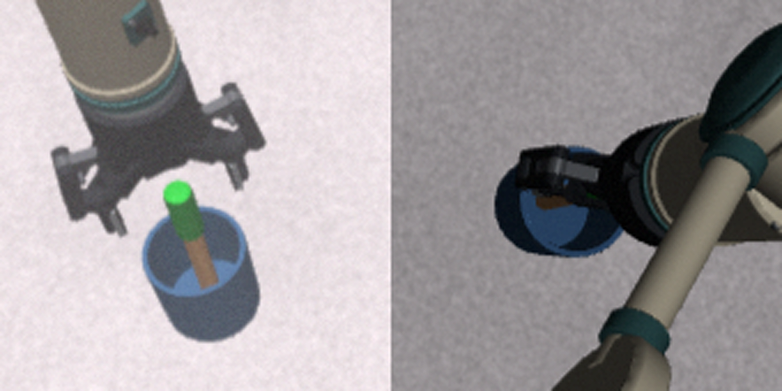

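Let go; the green top is at crop pixel (179,192), between the open fingers and not touching them. I'll let it settle, then rise.

send_rows(
  increments=[
    [1,0,0,0,0],
    [1,0,0,0,0],
    [1,0,0,0,0],
    [1,0,0,0,0],
  ],
)

```text
clock: 23.68
position: [0.4935, -0.3099, 0.1488]
ee_rot: [0.0, 0.78, 0.626, -0.0]
contact_force: [-0.7, -0.2, -0.3]
width: 0.0851
```

```bash
python3 l2.py l
```

```text
23.675 [ 0.49346961 -0.30985157  0.14881032] [-0.71740026 -0.2144838  -0.32625044] 0.08507337902020679
```

View pics/l.png

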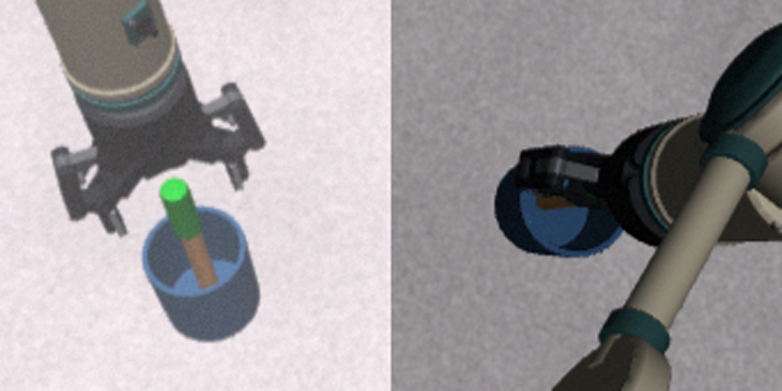

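The stick is standing almost still, clear of both fingers. Rising straight up.

send_rows(
  increments=[
    [1,0,0,-0.01,0],
    [1,0,0,-0.025,0],
    [1,0,0,-0.03,0],
    [1,0,0,-0.03,0],
    [1,0,0,-0.03,0],
    [1,0,0,-0.015,0],
    [1,0,0,0,0],
    [1,0,0,0,0],
  ],
)

```text
clock: 24.78
position: [0.4929, -0.3094, 0.2876]
ee_rot: [-0.001, 0.78, 0.626, -0.0]
contact_force: [-0.2, 0.3, -0.0]
width: 0.0852
```

send_rows(
  increments=[
    [1,-0.02,-0.03,0,0],
    [1,-0.02,-0.04,0,0],
    [1,-0.02,-0.04,0,0],
    [1,0,-0.03,0,0],
    [1,0,0,0,0],
    [1,0,0,0,0],
    [1,0,0,0,0],
    [1,0,0,0,0],
  ],
)

```text
clock: 25.78
position: [0.3445, -0.338, 0.2885]
ee_rot: [-0.0, 0.78, 0.626, 0.0]
contact_force: [0.3, 0.5, 0.1]
width: 0.0853
```

```bash
python3 l2.py m; python3 - <<'E'
import cv2
cv2.imwrite("pics/m2.png",cv2.convertScaleAbs(cv2.imread("pics/topm.png"),alpha=1.7))
a=cv2.imread("pics/topm.png")[180:300,270:390]
cv2.imwrite("pics/m3.png",cv2.convertScaleAbs(cv2.resize(a,None,fx=4,fy=4,interpolation=2),alpha=1.7))
E
```

```text
25.775 [ 0.34451963 -0.3380493   0.28847294] [0.33904335 0.471018   0.08372888] 0.08534279396267241
```

View pics/m.png

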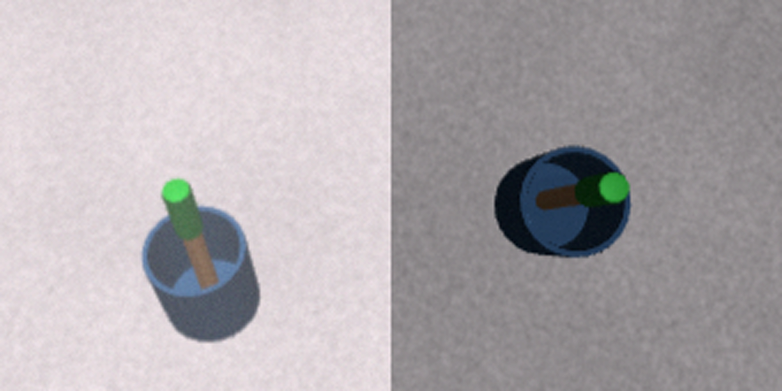

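View pics/m2.png

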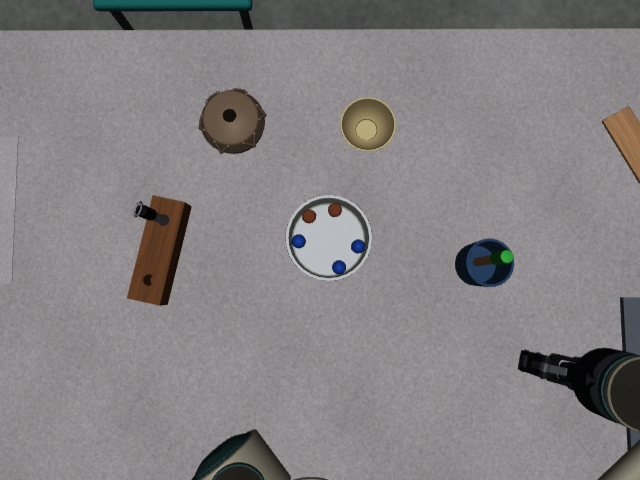

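View pics/m3.png

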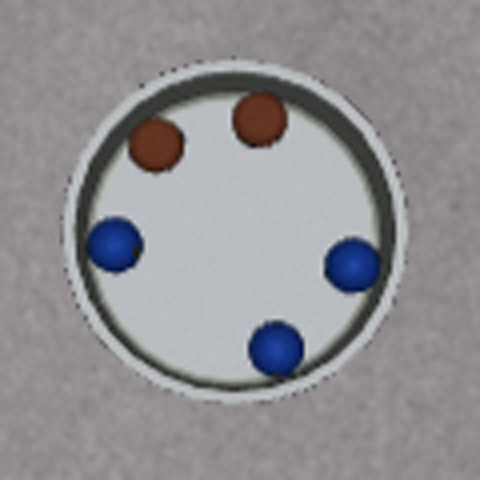

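```bash
python3 - <<'E'
from h import *
S=[(.5599,-.0041),(.5158,-.0021),(.5013,-.0459),(.5765,-.046),(.541,-.0721)]
U=[(115,245),(277,349),(352,265),(157,145),(260,119)]
print([round(float(np.linalg.norm(onz("top",(270+u/4,180+v/4),.021)-s)),3) for s,(u,v) in zip(S,U)])
im=manip.get_image("scene"); a=cv2.imread("pics/scenem.png"); 
print(np.abs(im[:,:,::-1].astype(int)-a)[240:320,140:220].mean())
print(manip.sign_off())
E
```

```text
[0.034, 0.059, 0.05, 0.047, 0.059]
1.734375
the job is handed in; nothing more can be done
None
```

The green stick is standing foot down in the blue jar, let go, with the gripper well away, and all five beads are still in the bowl. I handed the job in at about 26 s; no verdict was reported.

- **Stirring:** I made about three and a half counter-clockwise turns with the foot about 8 mm above the bowl floor. The first turn was at 40 mm from the middle, then a third of a turn at 46 mm, then just over two turns at about 31 mm.
- **Beads:** In the last top view they lie 34, 59, 50, 47 and 59 mm from where they started. These distances assume same-coloured beads kept their order round the ring, which the pictures suggest but cannot prove. With a blue swap and a terracotta swap, only three would count as clearly moved.
- **Stick in jar:** Two pictures taken just before hand-in show it not moving.
- **Force during stirring:** At 46 mm a bead wedged against the wall and the measured force on the tool reached about 13 N, within the limits. That tilted the stick slightly in the grip, about 3 mm at the foot, so I came in to the smaller radius.
- **Disagreeing check:** Three stand-corner height measurements came out wrong because I mismatched corners between the views. I did not use them; the stand's size and the other measured heights agreed with the text.

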